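# Wring the matching block onto the clamped one

### The arm

A 6-joint arm with a two-finger parallel gripper is mounted at the origin on the work surface. World frame = base frame: x ahead of the robot, y to its left, z up, the work surface at z = 0. Lengths are in m, angles in degrees, forces in N, time in s.
With the tool pointing down it reaches from about 0.35 to 0.875 m from the base axis. Payload 4.2 kg.
Tool frame: the origin (TCP) lies at the very end of the fingers, on their centre line; the grasp point (between the pads) lies 19 mm behind it; y points along the fingers, z is the direction in which the jaws open and shut, and the axes are right-handed (so a half turn about y gives the same grasp; the last joint's range is limited). The gripper opens to 87 mm and grips with 3 to 60 N. Pads are 19 mm wide; open, the fingers measure 117 mm over their backs; the gripper's body (75 mm by 190 mm) begins 51 mm behind the grasp point.
Start: joints at [85.233, 22.042, 0.453, 0, -68.411, -14.817], TCP at [0.209, 0.589, 0.223] pointing down, gripper open.
Joint ranges: [-179.83, 179.83], [-69.29, 118.12], [-61.27, 80.66], [-181.25, 117.63], [-171.15, -9.14], [-177.46, 177.46]. Speed limits (degrees/s): [159.86, 159.86, 180, 180, 180, 180].

### API

Orientations are given as a 3x3 rotation matrix whose columns are the frame's x, y, z axes.
In Python, from station import r, eyes gives the robot as it stands.
- The arm moves only by the tool play_rows, never from a script. Its argument "deltas" is one flat list of numbers, 5 for each row, row after row: the closure in counts, from 0 (fully open) to 255 (shut), then the shift along the tool's x, y, z in mm, then the turn about the tool's y in rad. In form: [claw, tx, ty, tz, roll, claw, tx, ty, tz, roll, ...]. A call has exactly 10 rows; each row shifts and turns the commanded pose from where the row before left it, along the tool's axes as they then stand; what a row does not reach is not made up. A row lasts 1/10 s, in which the tool goes at most 50 mm and 8.59 degrees, less where a joint would pass 70% of its speed; a pose out of reach is approached as far as the arm can. A call is refused whole if a number of a shift passes 50 or a number of a turn 0.15, either way. A call with a gripper value outside its range is refused whole. The fingers move at their own pace and stop on an object; the grip force is fixed at half the most. Time passes only in rows, so rows that do not move let the fingers close, or fill a call up. It gives the time, the measured TCP pose, the force and the opening at its end, in the units of the state.
- r.sense(): the state, without advancing time (a new reading comes with each control period).
- eyes.capture(name): name is "scene" or "top"; returns a dict with "img" (400x640x3 uint8, blue, green, red), "vfov" (degrees; the focal length in pixels is half the picture's height over the tangent of half this angle, whatever the lens; pixels are square), "cx", "cy" (the principal point, pixels), "R" (3x3) and "t" (3): a world point X has camera coordinates R X + t. Camera axes: x right, y down, z forward; pixel columns grow to the right and rows downward; lengths in m; the calibration is good to about 2 mm. A picture is of the moment at which its call begins. There is no depth.
- r.finish_job(): hands the job in, once; it reports no verdict.
The state is a dict: "time_s": time; "joints": joint angles; "joint_velocities": joint speeds; "effort": joint torques, N m; "tcp_pos": TCP position; "ee_rot": TCP orientation; "wrist_force": force on the tool from outside, world axes, zero at the start; "moment": the same for the moment, N m; "gripper_width": opening from 0.0 (shut) to 1.0 (fully open).
Only numpy, scipy, OpenCV 4.12 (cv2) and the standard library are available. Lean on these libraries where they do the work, as an engineer would, in place of code of your own. Each camera call takes 0.05 s, during which the arm holds its last target.

### The job

Wring the long plain steel block onto the equal block clamped in the grey holder: set it down flat with about half of its length on the clamped block, overhanging one end, then slide it along the face, without lifting it again, until the two blocks lie flush all round, and let go. Do not lower it straight down into its final place. Leave the short block and the drilled block where they lie.

Things in the scene. Friction and masses are not known exactly. Their poses are not given: they have to be found in the camera images.
- long_block_center (a point): Centre (half-way up) of the plain ground-steel block to be wrung: 70 mm long (its x), 36 mm wide (its y), 28 mm high (its z), no holes, about 0.55 kg, loose, lying flat on a 3 mm black rubber mat. Its two ends are alike. Its place among the three loose blocks changes.
- lower_face (a point): Centre of the upper face of the fixed block clamped in the holder, 45 mm above the table: 70 mm (x) by 36 mm (y), level, z up. The holder is a fixed grey plate, 140 x 100 x 14 mm, on the mat, with a low clamp at each long side of the block, all at least 10 mm below the face. When the long plain block lies flush its centre is 14 mm above this point.
- short_block_center (a point): Centre of a loose steel block only 42 mm long (x), 36 mm wide (y), 28 mm high; a bystander, to be left alone.
- drilled_block_center (a point): Centre of a loose steel block 70 mm long (x), 36 mm wide (y), 28 mm high, with two 16 mm holes right through it from top to bottom; a bystander, to be left alone.
Mind the look-alikes: they are no part of the job. Of the things that look like the part that bears lower_face, take the one that is farthest from the robot's base at the start.

How it is judged:
By the outcome, as a careful person would: the job done as asked, in the order asked, and still so for the second after the job is handed in, with the robot touching nothing.
It also fails if it takes over 38 s, if anything falls off the work surface, if the arm or the gripper's body presses on something with over 40 N, if the wrist force passes 120 N, or if a joint passes its speed limit or range.

## Working session

There is one attempt and no reset: what is moved stays moved. The work goes in short steps, Python scripts to look and compute and a tool call to move; the robot and the scene stay as the last step left them, time stands still between calls to the robot, and variables do not carry over. Pictures are saved under pics/ and viewed, and the job is handed in when it is done.

Besides the shell and the picture viewer there is one more tool, called after ">>>" by a JSON object that holds its "op" and its "data". play_rows: Moves the arm, as the interface text tells. Its arguments: {"type":"object","properties":{"deltas":{"type":"array","items":{"type":"number"}}},"required":["deltas"]}

```bash
ls; mkdir -p pics; python3 - <<'E'
from station import r, eyes
import cv2,numpy as np
np.set_printoptions(precision=4,suppress=True)
for n in("scene","top"):
    c=eyes.capture(n); cv2.imwrite(f"pics/{n}0.png",c["img"])
    np.savez(f"{n}0.npz",**c)
    print(n,c["vfov"],c["cx"],c["cy"],c["R"],c["t"],{k for k in c})
s=r.sense();print(s)
E
```

```text
pics
scene 47.88794788712943 316.2721269994081 197.13390588358018 [[ 0.8842  0.467   0.0012]
 [ 0.2638 -0.4974 -0.8264]
 [-0.3854  0.7311 -0.563 ]] [-0.4214 -0.0505  1.2492] {'img', 't', 'vfov', 'cy', 'cx', 'R'}
top 50.570758382435564 322.3080392658981 201.8091677217359 [[-0.0256 -0.9996 -0.0143]
 [-0.9958  0.0267 -0.0872]
 [ 0.0875  0.012  -0.9961]] [0.0458 0.4212 1.2011] {'img', 't', 'vfov', 'cy', 'cx', 'R'}
{'time_s': 0.1, 'joints': array([ 85.2321,  22.0852,   0.3895,  -0.0244, -68.4109, -14.8152]), 'joint_velocities': array([ 0.0176, -0.136 ,  0.2315,  0.1034, -0.0659, -0.0706]), 'effort': array([ -0.0002, -39.169 ,  18.7935,   4.2319,   0.0135,  -0.0001]), 'tcp_pos': array([0.2093, 0.5884, 0.2216]), 'ee_rot': array([[-0.9421, -0.0005, -0.3353],
       [ 0.3353, -0.0018, -0.9421],
       [-0.0001, -1.    ,  0.0019]]), 'wrist_force': array([0.1973, 0.2014, 0.1082]), 'moment': array([ 0.0354, -0.042 ,  0.0267]), 'gripper_width': 0.9992920042013418}
```

View pics/scene0.png

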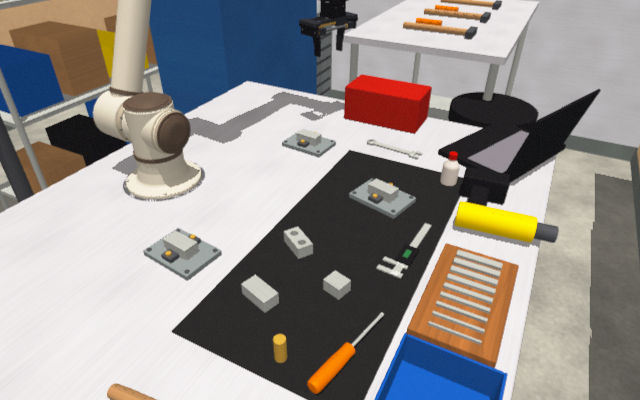

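View pics/top0.png

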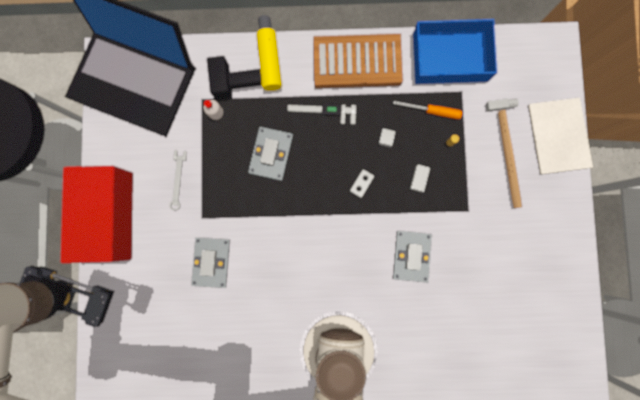

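Holders in the top view are at (270,152) on the mat, (210,262) and (412,258). The one at (270,152) is the farthest from the base and lies on the mat. Loose blocks are at (421,178) long and plain, (362,183) drilled, and (387,137) short. I'll check both choices in close crops.

```bash
python3 - <<'E'
import cv2,numpy as np
t=cv2.imread("pics/top0.png"); s=cv2.imread("pics/scene0.png")
def crop(im,x,y,w,h,k): return cv2.resize(im[y:y+h,x:x+w],None,fx=k,fy=k,interpolation=cv2.INTER_CUBIC)
a=np.hstack([crop(t,240,120,60,66,6),crop(t,390,150,60,66,6)])
cv2.imwrite("pics/ctop.png",a)
b=np.hstack([crop(s,345,165,75,60,5),crop(s,230,260,75,60,5)])
cv2.imwrite("pics/cscene.png",b)
E
```

```text
(no output)
```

View pics/ctop.png

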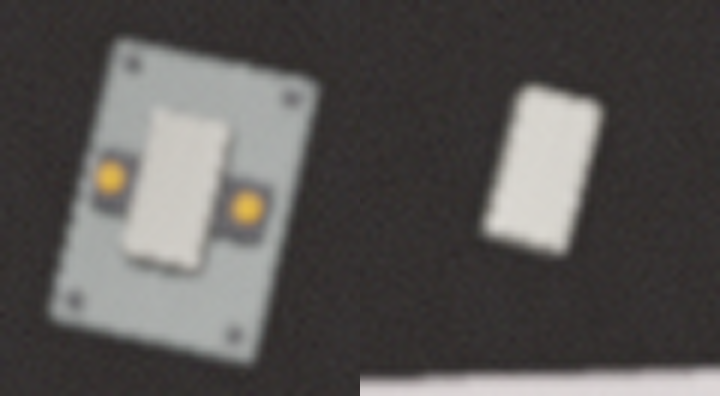

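View pics/cscene.png

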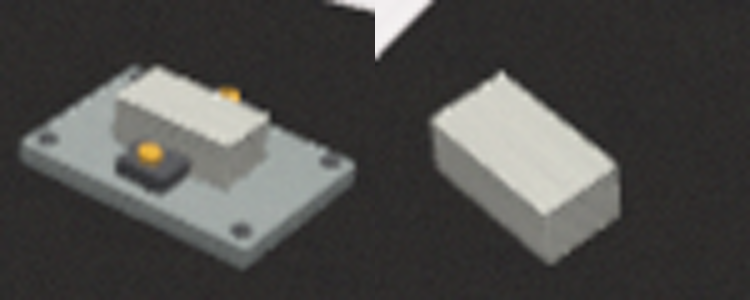

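Both crops confirm the choice: the clamped block at top (270,152) is undrilled with its clamps, and the loose long block at top (421,178) is plain. I'll fit the poses from the corners in both views.

```bash
cat > h.py <<'E'
import numpy as np,cv2
from scipy.optimize import least_squares
np.set_printoptions(precision=4,suppress=True)
def load(n): return dict(np.load(n))
def proj(c,X):
    f=200/np.tan(np.radians(c["vfov"])/2); p=X@c["R"].T+c["t"]
    return np.c_[f*p[:,0]/p[:,2]+c["cx"],f*p[:,1]/p[:,2]+c["cy"]]
def rect(x,y,a,z,L=.07,W=.036):
    u=np.array([np.cos(a),np.sin(a),0]);v=np.array([-u[1],u[0],0])
    return np.array([[x,y,z]+sx*L/2*u+sy*W/2*v for sx,sy in((1,1),(1,-1),(-1,-1),(-1,1))])
def cr(off,k,pts): return (np.array(pts,float)+.5)/k-.5+np.array(off)
def fit(z,obs,p0):
    # obs list of (cam, 4 pts in any order) -> matched nearest
    def res(p):
        R=rect(*p,z);o=[]
        for c,P in obs:
            q=proj(c,R)
            D=np.linalg.norm(q[:,None]-P[None],axis=2);o.append((q-P[D.argmin(1)]).ravel())
        return np.concatenate(o)
    s=least_squares(res,p0);return s.x,s.fun.reshape(-1,2)
def back(c,uv,z):
    f=200/np.tan(np.radians(c["vfov"])/2)
    d=c["R"].T@np.array([(uv[0]-c["cx"])/f,(uv[1]-c["cy"])/f,1]);o=-c["R"].T@c["t"]
    return o+d*(z-o[2])/d[2]
E
python3 - <<'E'
from h import *
T=load("top0.npz");S=load("scene0.npz")
H=(cr((240,120),6,[(155,107),(231,121),(202,268),(126,256)]),cr((345,165),5,[(117,97),(157,66),(270,117),(235,150)]))
B=(cr((390,150),6,[(167,84),(243,104),(210,245),(124,232)]),cr((230,260),5,[(58,122),(128,72),(243,167),(172,213)]))
for nm,P,z in(("H",H,.045),("B",B,.031)):
    c0=back(T,P[0].mean(0),z);print(nm,c0,back(S,P[1].mean(0),z))
    P3=[back(T,p,z) for p in P[0]];e=(P3[0]+P3[1]-P3[2]-P3[3]);a=np.arctan2(e[1],e[0])
    for obs in ([(T,P[0]),(S,P[1])],[(T,P[0])],[(S,P[1])]):
        x,f=fit(z,obs,[c0[0],c0[1],a]);print(x,np.degrees(x[2]),np.abs(f).max())
E
```

```text
H [0.5698 0.1818 0.045 ] [0.572 0.183 0.045]
[ 0.5709  0.1824 -0.2131] -12.207801485683223 0.9409134917597726
[ 0.5699  0.1818 -0.2053] -11.763161639619918 0.5319116838169862
[ 0.5715  0.1833 -0.2247] -12.874047785036183 0.5597003183192726
B [ 0.484  -0.2479  0.031 ] [ 0.4846 -0.2477  0.031 ]
[ 0.4839 -0.2475 -0.2918] -16.71706408933395 1.0488237681893224
[ 0.484  -0.2479 -0.2844] -16.295013436859758 1.2720695012691294
[ 0.4838 -0.2472 -0.2962] -16.970811640031787 0.5696594426750607
```

```bash
cat > h2.py <<'E'
from h import *
from scipy.optimize import minimize
K=8
def hull_mask(c,pts,win):
    x0,y0,w,h=win
    q=(proj(c,pts)-[x0,y0]+.5)*K-.5
    m=np.zeros((h*K,w*K),np.uint8)
    cv2.fillConvexPoly(m,np.round(cv2.convexHull(q.astype(np.float32))[:,0]*16).astype(np.int32),1,shift=4)
    return m
def faces(c,x,y,a,z0,z1,L,W):
    t=rect(x,y,a,z1,L,W);b=rect(x,y,a,z0,L,W);o=-c["R"].T@c["t"];out=[]
    for i in range(4):
        j=(i+1)%4;n=(t[i]+t[j])/2-t.mean(0)
        if n@(o-t[i])>0: out.append(np.array([t[i],t[j],b[j],b[i]]))
    return out+[t]
def cost(c,win,boxes,ign=None):
    x0,y0,w,h=win;lab=np.zeros((h*K,w*K),np.uint8);n=1
    for b in boxes:
        for F in faces(c,*b): lab[hull_mask(c,F,win)>0]=n;n+=1
    A=[cv2.resize((lab==k).astype(np.float32),(w,h),interpolation=cv2.INTER_AREA) for k in range(n)]
    A=[cv2.GaussianBlur(a,(0,0),.5).ravel() for a in A]
    I=c["img"][y0:y0+h,x0:x0+w].astype(float).mean(2).ravel();A=np.array(A).T
    if ign is not None: k=~ign[y0:y0+h,x0:x0+w].ravel();A=A[k];I=I[k]
    s=np.linalg.lstsq(A,I,rcond=None)[0];return np.mean(np.clip(np.abs(A@s-I),0,40)**2)
def refine(views,mk,p0,st):
    f=lambda p:sum(cost(c,w,mk(p),ig) for c,w,ig in views)
    sim=np.vstack([p0]+[np.array(p0)+np.eye(len(p0))[i]*st[i] for i in range(len(p0))])
    s=minimize(f,p0,method="Nelder-Mead",options=dict(initial_simplex=sim,xatol=1e-5,fatol=1e-3));return s.x,s.fun
def orange(c):
    I=c["img"].astype(int);m=((I[...,2]-I[...,0])>25).astype(np.uint8)
    return m
E
cat > f1.py <<'E'
from h2 import *
T=load("top0.npz");S=load("scene0.npz")
vT=(T,(405,158,32,40),None);vS=(S,(234,268,52,48),None)
mkB=lambda p:[(p[0],p[1],p[2],.003,.031,.07,.036)]
for v in([vT],[vS],[vT,vS]):
    x,f=refine(v,mkB,[.4839,-.2475,-.29],[.003,.003,.04]);print("B",x,np.degrees(x[2]),f)
# holder: plate + block
def clampmask(c):
    m=np.zeros(c["img"].shape[:2],np.uint8)
    I=c["img"].astype(int);g=I.mean(2)
    o=orange(c);m|=cv2.dilate(o,np.ones((9,9),np.uint8));return m>0
vT=(T,(245,120,52,64),clampmask(T));vS=(S,(344,170,78,50),clampmask(S))
mkH=lambda p:[(p[3],p[4],p[5],.003,.017,.14,.10),(p[0],p[1],p[2],.017,.045,.07,.036)]
for v in([vT],[vS],[vT,vS]):
    x,f=refine(v,mkH,[.571,.1824,-.213,.571,.182,-.213],[.003,.003,.04]*2);print("H",x,np.degrees(x[[2,5]]),f)
E
python3 f1.py
```

```text
B [ 0.484  -0.2485 -0.2993] -17.14603251992561 43.96033882750355
B [ 0.4828 -0.2472 -0.3067] -17.574140354828188 17.22133919876672
B [ 0.4827 -0.2473 -0.3017] -17.288565287451064 86.56210845561628
H [ 0.5697  0.1844 -0.211   0.5708  0.1838 -0.2514] [-12.0907 -14.4067] 50.8568952078823
H [ 0.5697  0.1844 -0.2379  0.57    0.1834 -0.2493] [-13.6332 -14.2822] 47.30404682307408
H [ 0.5701  0.1846 -0.2233  0.5706  0.1837 -0.2488] [-12.7951 -14.2525] 100.80235362361364
```

```bash
cat > f2.py <<'E'
from h2 import *
T=load("top0.npz");S=load("scene0.npz")
def cm(c,x,y,a):
    m=np.zeros((400,640),np.uint8)
    for sy in(1,-1):
        u=np.array([np.cos(a),np.sin(a)]);v=np.array([-u[1],u[0]])
        ctr=np.array([x,y])+sy*.031*v
        P=np.vstack([rect(*ctr,a,.017,.036,.034),rect(*ctr,a,.034,.036,.034)])
        q=proj(c,P);cv2.fillConvexPoly(m,np.round(cv2.convexHull(q.astype(np.float32))[:,0]).astype(np.int32),1)
    return m
mkH=lambda p:[(p[3],p[4],p[5],.003,.017,.14,.10),(p[0],p[1],p[2],.017,.045,.07,.036)]
mk1=lambda p:[(p[0],p[1],p[2],.003,.017,.14,.10),(p[0],p[1],p[2],.017,.045,.07,.036)]
ms=[]
for c in(T,S):
    m=cm(c,.5705,.184,-.245)
    ms.append(m>0)
dbg=np.hstack([cv2.resize((c["img"]*(1-.4*m[...,None])).astype(np.uint8)[y:y+70,x:x+80],None,fx=5,fy=5) for c,m,x,y in((T,ms[0],235,117),(S,ms[1],343,165))]);cv2.imwrite("pics/mask.png",dbg)
vT=(T,(245,120,52,64),ms[0]);vS=(S,(344,170,78,50),ms[1])
for v in([vT],[vS],[vT,vS]):
    x,f=refine(v,mkH,[.571,.1834,-.23,.571,.1834,-.24],[.003,.003,.04]*2);print("H",x,np.degrees(x[[2,5]]),f)
    x,f=refine(v,mk1,[.571,.1834,-.23],[.003,.003,.04]);print("H1",x,np.degrees(x[2]),f)
E
python3 f2.py
```

```text
H [ 0.5694  0.184  -0.2283  0.5707  0.1837 -0.2507] [-13.0806 -14.3634] 50.29872462169733
H1 [ 0.5704  0.1835 -0.2513] -14.398819789601834 52.12993625468604
H [ 0.5698  0.1852 -0.2031  0.5701  0.1839 -0.2462] [-11.6365 -14.1063] 42.55389978336655
H1 [ 0.5703  0.1842 -0.2515] -14.411711250411562 43.371565796852096
H [ 0.5699  0.1849 -0.2239  0.5703  0.1838 -0.2516] [-12.8278 -14.4145] 95.60243742909012
H1 [ 0.5702  0.1837 -0.2485] -14.23960088391523 96.75679340831539
```

View pics/mask.png

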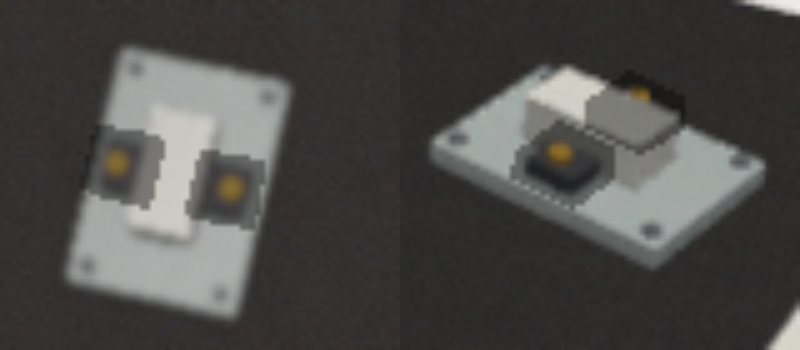

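Consistent poses: clamped face centre is (0.570, 0.184) with yaw −14.3°, and the long block is (0.483, −0.2475) with yaw −17.2°. First leg: travel high toward the loose block.

>>> {"op": "play_rows", "data": {"deltas": [90, -20, 0, 18, 0, 90, -37, 0, 33, 0, 90, -37, 0, 33, 0, 90, -37, 0, 33, 0, 90, -37, 0, 33, 0, 90, -37, 0, 33, 0, 90, -37, 0, 33, 0, 90, -37, 0, 33, 0, 90, -37, 0, 33, 0, 90, -37, 0, 33, 0]}}

```text
time_s: 1.1
tcp_pos: [0.4368, 0.1718, 0.2225]
ee_rot: [[-0.942, -0.0, -0.335], [0.335, 0.0, -0.942], [0.0, -1.0, -0.0]]
wrist_force: [1.2, 0.8, -0.2]
gripper_width: 0.645
```

```bash
cat > to.py <<'E'
# usage: to.py x y z yaw_blockdeg : deltas in tool axes now, roll to align tool z with block y(+180)
import sys
from h import *
from station import r
s=r.sense();x,y,z,yaw=map(float,sys.argv[1:5]);R=s["ee_rot"]
print("t",s["time_s"],"tcp",s["tcp_pos"],"j",s["joints"],"w",s["gripper_width"],"F",s["wrist_force"])
print("tool d mm",R.T@(np.array([x,y,z])-s["tcp_pos"])*1000)
tz=np.degrees(np.arctan2(R[1,2],R[0,2]));d=(yaw-90-tz+90)%180-90
print("tool z ang",tz,"roll rad about tool y",-np.radians(d),"ydir",R[:,1])
E
python3 to.py .483 -.2475 .15 -17.2
```

```text
t 1.1 tcp [0.4368 0.1718 0.2225] j [ 41.3722   6.7151 -20.4586  -0.0084 -62.8261  29.076 ] w 0.6448166511590284 F [ 1.1861  0.7739 -0.1597]
tool d mm [-183.9318   72.4642  379.6196]
tool z ang -109.55569583023885 roll rad about tool y -0.041114648413169225 ydir [-0.0001  0.0001 -1.    ]
```

>>> {"op": "play_rows", "data": {"deltas": [90, -20.4, 8, 42.2, 0, 90, -20.4, 8, 42.2, 0, 90, -20.4, 8, 42.2, 0, 90, -20.4, 8, 42.2, 0, 90, -20.4, 8, 42.2, 0, 90, -20.4, 8, 42.2, 0, 90, -20.4, 8, 42.2, 0, 90, -20.4, 8, 42.2, 0, 90, -20.4, 8, 42.2, 0, 90, 0, 0, 0, -0.041]}}

```text
time_s: 2.1
tcp_pos: [0.4812, -0.2499, 0.1484]
ee_rot: [[-0.953, -0.003, -0.302], [0.302, 0.0, -0.953], [0.003, -1.0, 0.001]]
wrist_force: [-0.5, 0.5, 0.1]
gripper_width: 0.649
```

```bash
python3 to.py .483 -.2475 .007 -17.2; python3 - <<'E'
from station import r, eyes
import cv2,numpy as np
for n in("scene","top"):
    c=eyes.capture(n); cv2.imwrite(f"pics/{n}1.png",c["img"]); np.savez(f"{n}1.npz",**c)
a=cv2.imread("pics/top1.png")[110:230,360:480];b=cv2.imread("pics/scene1.png")[200:320,200:320]
cv2.imwrite("pics/c1.png",np.hstack([cv2.resize(x,(400,400)) for x in(a,b)]))
E
```

```text
t 2.1 tcp [ 0.4812 -0.2499  0.1484] j [-10.2937  17.9774 -17.2158   0.0265 -54.9888  82.7257] w 0.6485610309895052 F [-0.507   0.5175  0.0551]
tool d mm [ -1.4173 141.4165  -2.9657]
tool z ang -107.55269028001321 roll rad about tool y -0.0061556066260112004 ydir [-0.0032  0.0002 -1.    ]
```

View pics/c1.png

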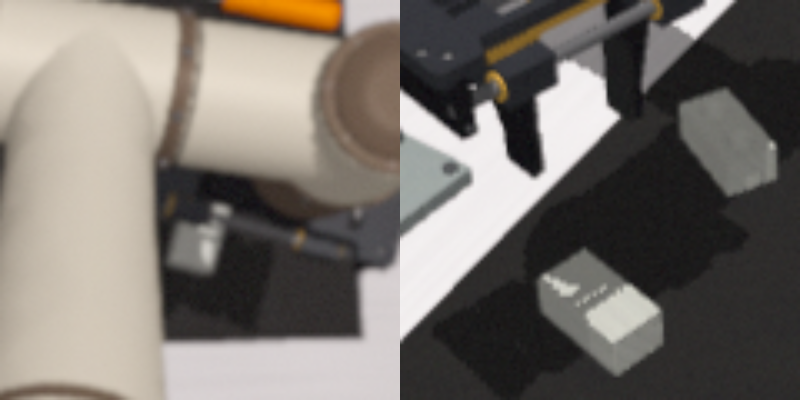

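The arm hides the block from above. In the scene view the fingers are high over it and clear. I'll descend partway and let it settle.

>>> {"op": "play_rows", "data": {"deltas": [90, 0, 20, 0, 0, 90, 0, 25, 0, 0, 90, 0, 25, 0, 0, 90, 0, 20, 0, 0, 90, 0, 15, 0, 0, 90, 0, 5, 0, 0, 90, 0, 0, 0, 0, 90, 0, 0, 0, 0, 90, 0, 0, 0, 0, 90, 0, 0, 0, 0]}}

```text
time_s: 3.2
tcp_pos: [0.4827, -0.2457, 0.0414]
ee_rot: [[-0.955, 0.002, -0.296], [0.296, -0.0, -0.955], [-0.002, -1.0, -0.0]]
wrist_force: [0.3, -0.4, -0.1]
gripper_width: 0.648
```

```bash
python3 to.py .483 -.2475 .007 -17.2; python3 - <<'E'
from station import r, eyes
import cv2,numpy as np
for n in("scene",):
    c=eyes.capture(n); cv2.imwrite(f"pics/{n}2.png",c["img"]); np.savez(f"{n}2.npz",**c)
b=cv2.imread("pics/scene2.png")[230:320,210:310]
cv2.imwrite("pics/c2.png",cv2.resize(b,None,fx=6,fy=6,interpolation=2))
E
```

```text
t 3.2 tcp [ 0.4827 -0.2457  0.0414] j [ -9.8122  25.6406 -24.1203   0.0044 -40.1374  82.5796] w 0.647740618504308 F [ 0.2933 -0.3736 -0.0505]
tool d mm [-0.7991 34.4366  1.6609]
tool z ang -107.22923331124379 roll rad about tool y -0.000510217532464343 ydir [ 0.0017 -0.0004 -1.    ]
```

View pics/c2.png

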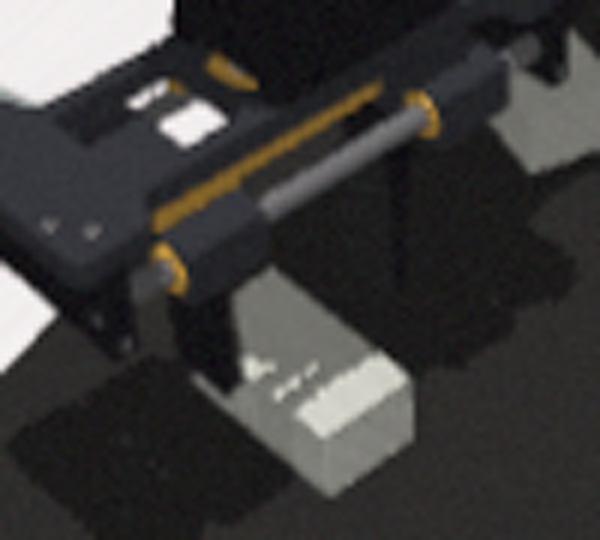

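Fingers straddle the block at about its middle. I'll descend the rest of the way and close.

>>> {"op": "play_rows", "data": {"deltas": [90, -0.8, 10, 1.5, 0, 90, 0, 12, 0, 0, 90, 0, 8, 0, 0, 90, 0, 4, 0, 0, 90, 0, 0, 0, 0, 90, 0, 0, 0, 0, 255, 0, 0, 0, 0, 255, 0, 0, 0, 0, 255, 0, 0, 0, 0, 255, 0, 0, 0, 0]}}

```text
time_s: 4.25
tcp_pos: [0.4826, -0.2474, 0.0069]
ee_rot: [[-0.955, 0.0, -0.296], [0.296, -0.0, -0.955], [-0.0, -1.0, 0.0]]
wrist_force: [-0.2, 0.3, 0.8]
gripper_width: 0.409
```

```bash
python3 to.py .483 -.2475 .15 -14.3; python3 - <<'E'
from station import r, eyes
import cv2,numpy as np
for n in("scene",):
    c=eyes.capture(n); cv2.imwrite(f"pics/{n}3.png",c["img"]); np.savez(f"{n}3.npz",**c)
b=cv2.imread("pics/scene3.png")[230:320,210:310]
cv2.imwrite("pics/c3.png",cv2.resize(b,None,fx=6,fy=6,interpolation=2))
E
```

```text
t 4.25 tcp [ 0.4826 -0.2474  0.0069] j [ -9.9991  28.7637 -25.5278   0.0128 -35.6818  82.7601] w 0.409335913588773 F [-0.1666  0.2694  0.8116]
tool d mm [  -0.5176 -143.1433   -0.0108]
tool z ang -107.22866907627558 roll rad about tool y -0.051114918082349865 ydir [ 0.0004 -0.0002 -1.    ]
```

View pics/c3.png

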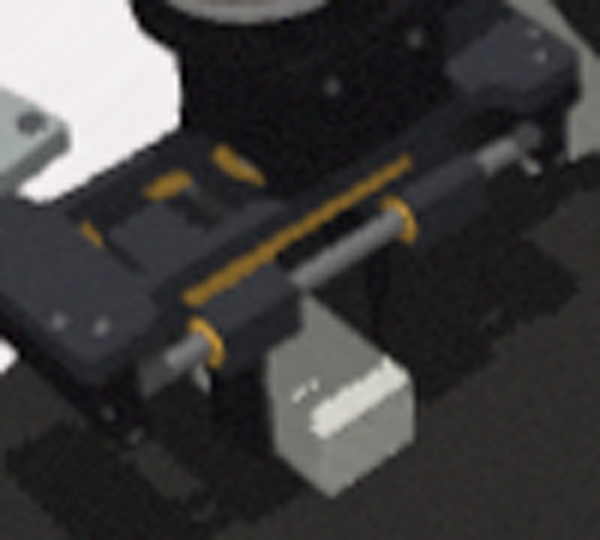

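Gripped at 35.6 mm opening, which matches the 36 mm width. Now lift and start the carry.

>>> {"op": "play_rows", "data": {"deltas": [255, 0, -5, 0, 0, 255, 0, -15, 0, 0, 255, 0, -30, 0, 0, 255, 0, -30, 0, 0, 255, 0, -30, 0, 0, 255, 0, -20, 0, 0, 255, 0, -13, 0, 0, 255, 2.2, 0, -12, 0, 255, 4.4, 0, -24, 0, 255, 6.5, 0, -36, 0]}}

```text
time_s: 5.3
tcp_pos: [0.4895, -0.1739, 0.1477]
ee_rot: [[-0.954, -0.004, -0.3], [0.3, 0.001, -0.954], [0.004, -1.0, -0.0]]
wrist_force: [0.8, 1.0, -6.0]
gripper_width: 0.41
```

>>> {"op": "play_rows", "data": {"deltas": [255, 7.3, 0, -40, 0, 255, 7.3, 0, -40, 0, 255, 7.3, 0, -40, 0, 255, 7.3, 0, -40, 0, 255, 7.3, 0, -40, 0, 255, 7.3, 0, -40, 0, 255, 7.3, 0, -40, 0, 255, 6.5, 0, -36, -0.02, 255, 5.5, 0, -30, -0.02, 255, 3, 0, -15, -0.011]}}

```text
time_s: 6.3
tcp_pos: [0.5325, 0.1924, 0.1475]
ee_rot: [[-0.97, -0.003, -0.245], [0.245, -0.001, -0.97], [0.003, -1.0, 0.002]]
wrist_force: [0.5, -0.8, -6.5]
gripper_width: 0.414
```

```bash
python3 to.py .536 .1925 .06 -14.3; python3 - <<'E'
from station import r, eyes
import cv2,numpy as np
for n in("scene",):
    c=eyes.capture(n); cv2.imwrite(f"pics/{n}4.png",c["img"]); np.savez(f"{n}4.npz",**c)
b=cv2.imread("pics/scene4.png")[110:230,310:440]
cv2.imwrite("pics/c4.png",cv2.resize(b,None,fx=5,fy=5,interpolation=2))
E
```

```text
t 6.3 tcp [0.5325 0.1924 0.1475] j [ 36.2258  20.2023 -13.9118  -0.0791 -56.0566  39.6639] w 0.4137808331929816 F [ 0.532  -0.756  -6.5108]
tool d mm [-3.6425 87.5296 -1.0722]
tool z ang -104.15440527331398 roll rad about tool y 0.0025411073542121894 ydir [-0.0031 -0.0008 -1.    ]
```

View pics/c4.png

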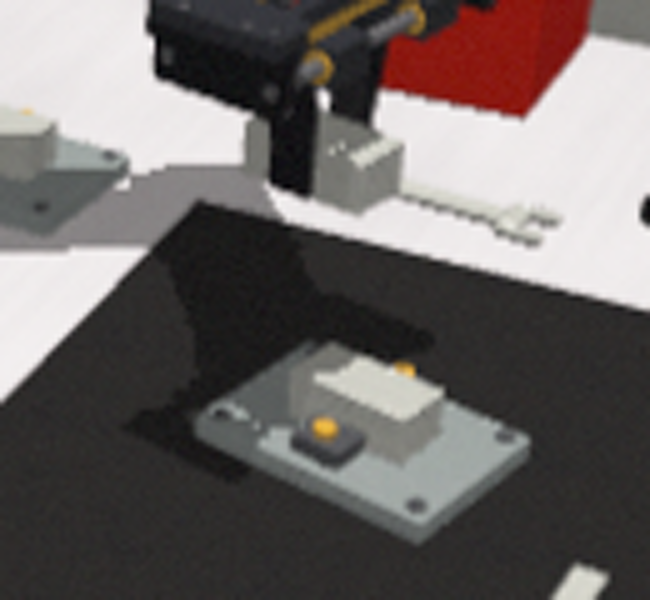

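The block is held level, and the clamped block is clear below. I'll lower to just above the face and settle.

>>> {"op": "play_rows", "data": {"deltas": [255, 0, 10, 0, 0, 255, 0, 20, 0, 0, 255, 0, 20, 0, 0, 255, 0, 20, 0, 0, 255, 0, 10, 0, 0, 255, 0, 5, 0, 0, 255, 0, 0, 0, 0, 255, 0, 0, 0, 0, 255, 0, 0, 0, 0, 255, 0, 0, 0, 0]}}

```text
time_s: 7.35
tcp_pos: [0.5343, 0.1901, 0.0654]
ee_rot: [[-0.969, 0.001, -0.247], [0.247, 0.001, -0.969], [-0.001, -1.0, -0.001]]
wrist_force: [-0.1, 0.4, -5.7]
gripper_width: 0.414
```

```bash
python3 to.py .536 .1925 .05 -14.3; python3 - <<'E'
from station import r, eyes
import cv2,numpy as np
for n in("scene","top"):
    c=eyes.capture(n); cv2.imwrite(f"pics/{n}5.png",c["img"]); np.savez(f"{n}5.npz",**c)
b=cv2.imread("pics/scene5.png")[140:230,330:440];a=cv2.imread("pics/top5.png")[110:200,230:310]
cv2.imwrite("pics/c5.png",np.hstack([cv2.resize(x,None,fx=4.2,fy=4.2,interpolation=2) for x in (a,b)]))
E
```

```text
t 7.35 tcp [0.5343 0.1901 0.0654] j [ 35.9542  25.6912 -19.2205   0.0051 -44.9882  39.7312] w 0.4143227644027163 F [-0.082   0.3986 -5.6939]
tool d mm [-1.0183 15.4115 -2.6952]
tool z ang -104.3109679320866 roll rad about tool y -0.00019142652704631476 ydir [ 0.0015  0.001  -1.    ]
```

View pics/c5.png

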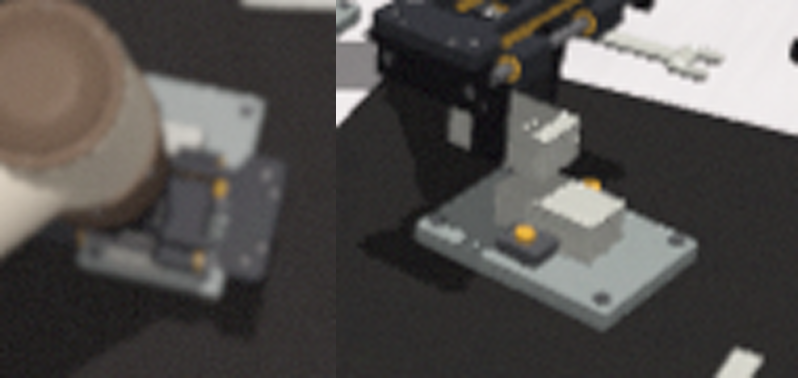

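>>> {"op": "play_rows", "data": {"deltas": [255, -1, 4, -1, 0, 255, 0, 4, -1, 0, 255, 0, 3, 0, 0, 255, 0, 1, 0, 0, 255, 0, 0, 0, 0, 255, 0, 0, 0, 0, 255, 0, 0, 0, 0, 255, 0, 0, 0, 0, 255, 0, 0, 0, 0, 255, 0, 0, 0, 0]}}

```text
time_s: 8.45
tcp_pos: [0.5354, 0.1915, 0.0526]
ee_rot: [[-0.969, 0.0, -0.247], [0.247, 0.0, -0.969], [-0.0, -1.0, -0.0]]
wrist_force: [-0.7, -0.2, -5.0]
gripper_width: 0.41
```

```bash
python3 to.py .536 .1925 .049 -14.3; python3 - <<'E'
from station import r, eyes
import cv2,numpy as np
for n in("scene",):
    c=eyes.capture(n); cv2.imwrite(f"pics/{n}6.png",c["img"]); np.savez(f"{n}6.npz",**c)
b=cv2.imread("pics/scene6.png")[150:220,345:425]
cv2.imwrite("pics/c6.png",np.hstack([cv2.resize(x,None,fx=8,fy=8,interpolation=2) for x in (b,)]))
E
```

```text
t 8.45 tcp [0.5354 0.1915 0.0526] j [ 36.0066  26.8261 -19.6068   0.0005 -43.5599  39.678 ] w 0.41026377518659307 F [-0.6736 -0.2444 -4.9875]
tool d mm [-0.369   3.6219 -1.1059]
tool z ang -104.31506649096886 roll rad about tool y -0.0002629598741286485 ydir [ 0.0001  0.0001 -1.    ]
```

View pics/c6.png

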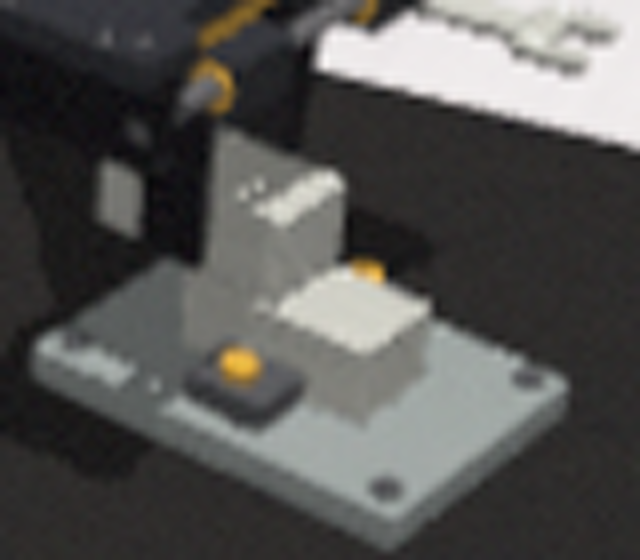

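Nearly down, with the overhang end toward the robot. I'll make a small lateral correction and a gentle set-down.

>>> {"op": "play_rows", "data": {"deltas": [255, 0, 0.5, -1, 0, 255, 0, 0.7, 0, 0, 255, 0, 0.7, 0, 0, 255, 0, 0.6, 0, 0, 255, 0, 0.5, 0, 0, 255, 0, 0.4, 0, 0, 255, 0, 0.4, 0, 0, 255, 0, 0.4, 0, 0, 255, 0, 0, 0, 0, 255, 0, 0, 0, 0]}}

```text
time_s: 9.5
tcp_pos: [0.5356, 0.1925, 0.0489]
ee_rot: [[-0.969, 0.0, -0.247], [0.247, 0.0, -0.969], [-0.0, -1.0, -0.0]]
wrist_force: [-1.8, -0.4, 0.9]
gripper_width: 0.407
```

```bash
python3 to.py .536 .1925 .049 -14.3; python3 - <<'E'
from station import r, eyes
import cv2,numpy as np
for n in("scene",):
    c=eyes.capture(n); cv2.imwrite(f"pics/{n}7.png",c["img"]); np.savez(f"{n}7.npz",**c)
b=cv2.imread("pics/scene7.png")[155:215,360:420]
cv2.imwrite("pics/c7.png",np.hstack([cv2.resize(x,None,fx=9,fy=9,interpolation=2) for x in (b,)]))
E
```

```text
t 9.5 tcp [0.5356 0.1925 0.0489] j [ 36.0797  27.1573 -19.7221   0.0074 -43.1069  39.6099] w 0.4071876585474131 F [-1.7926 -0.3702  0.8881]
tool d mm [-0.3942 -0.1026 -0.084 ]
tool z ang -104.30500495130538 roll rad about tool y -8.735287918088142e-05 ydir [ 0.0002  0.0001 -1.    ]
```

View pics/c7.png

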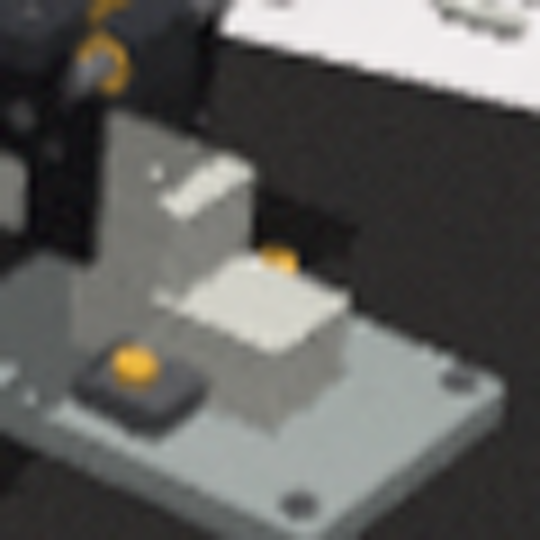

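Force changed from −5 to +0.9 N, so the block rests on the face with light pressure. I'll overlay the model to check lateral alignment.

```bash
cat > ov.py <<'E'
from h import *
import sys
def overlay(n,boxes,win,k,out):
    c=load(n);x0,y0,w,h=win
    im=cv2.resize(c["img"][y0:y0+h,x0:x0+w],None,fx=k,fy=k,interpolation=2)
    col=[(0,255,0),(0,0,255),(255,0,255)]
    for (x,y,a,z0,z1),cl in zip(boxes,col):
        for z in(z0,z1):
            q=(proj(c,rect(x,y,a,z))-[x0,y0]+.5)*k
            cv2.polylines(im,[np.round(q*16).astype(np.int32)],True,cl,1,cv2.LINE_AA,4)
    cv2.imwrite(out,im)
E
python3 - <<'E'
from ov import *
a=np.radians(-14.3)
overlay("scene7.npz",[(.570,.1838,a,.017,.045),(.5356,.1925,a,.045,.073)],(360,155,60,60),10,"pics/o7.png")
E
```

```text
(no output)
```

View pics/o7.png

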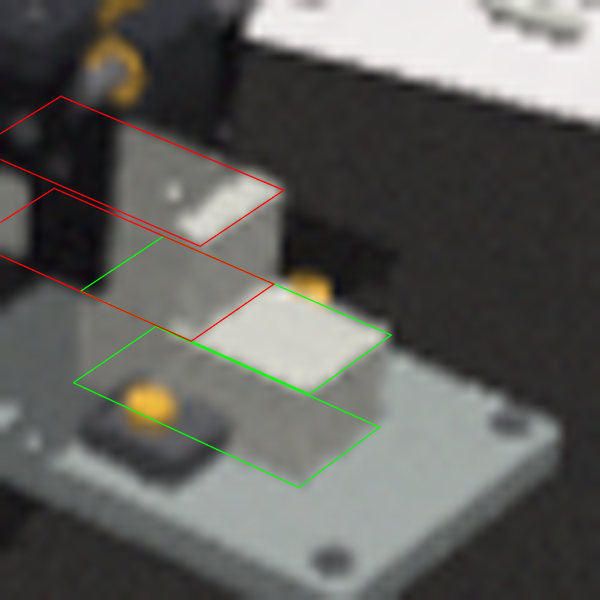

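```bash
python3 - <<'E'
import cv2
im=cv2.imread("pics/scene7.png")[165:200,365:402]
cv2.imwrite("pics/c7b.png",cv2.resize(im,None,fx=16,fy=16,interpolation=cv2.INTER_CUBIC))
im=cv2.imread("pics/scene7.png")
print(im[170:197,372:392].mean(2).astype(int))
E
```

```text
[[ 96 113 112 111 112 112 109  95  80  78  49  42  44  43  41  45  44  45
   45  45]
 [104 114 114 116 113 112 112 114 115 118  88  73  65  59  43  44  42  46
   43  44]
 [113 112 112 112 113 111 113 113 113 109 111 119 149 137  98  57  45  42
   45  44]
 [112 111 112 112 124 145 114 112 114 126 155 167 204 197 174 136  64  44
   47  42]
 [110 115 113 114 132 168 112 113 125 167 205 204 204 203 193 171  82  44
   43  44]
 [113 113 113 113 113 111 114 125 168 206 206 207 207 179 149 110  62  39
   40  43]
 [118 117 113 115 114 124 156 168 206 206 204 194 182 131 118 109  45  27
   31  36]
 [115 116 118 118 116 136 189 209 209 207 181 151 121 126 122 106  47  27
   20  23]
 [112 113 115 117 116 120 138 191 194 181 135 126 123 125 127 111  40  26
   28  28]
 [111 112 112 115 116 117 120 134 148 121 122 124 122 123 124 111  27  25
   23  25]
 [115 113 113 114 113 115 116 123 129 124 120 126 125 122 122 104  27  25
   23  23]
 [115 116 115 115 113 112 115 125 126 127 125 126 124 124 118  88  27  24
   31  29]
 [114 116 115 116 118 117 119 123 126 125 124 125 124 124 117  98  43  66
   63 
[... 495 characters left out ...]
 205 206
  206 205]
 [114 114 116 112 114 114 125 156 187 194 206 206 205 204 206 206 203 204
  204 206]
 [114 113 113 112 114 119 124 122 121 149 185 189 201 207 206 207 205 205
  205 203]
 [115 115 115 116 118 124 121 115 121 126 127 139 169 188 201 210 207 208
  206 204]
 [107 100 102 117 124 124 121 117 123 123 122 125 126 131 171 195 197 212
  208 208]
 [ 86 101 115 134 129 118 121 124 124 121 118 121 120 122 126 131 161 192
  190 183]
 [ 96 152 156 157 145 117 115 115 119 125 126 122 119 125 124 121 121 131
  143 130]
 [112 151 159 161 154 122  97 100 103 115 119 123 125 124 122 118 125 125
  125 125]
 [ 97 112 137 146 129 106  91  95  98  97 106 120 125 125 124 123 124 124
  125 126]]
```

View pics/c7b.png

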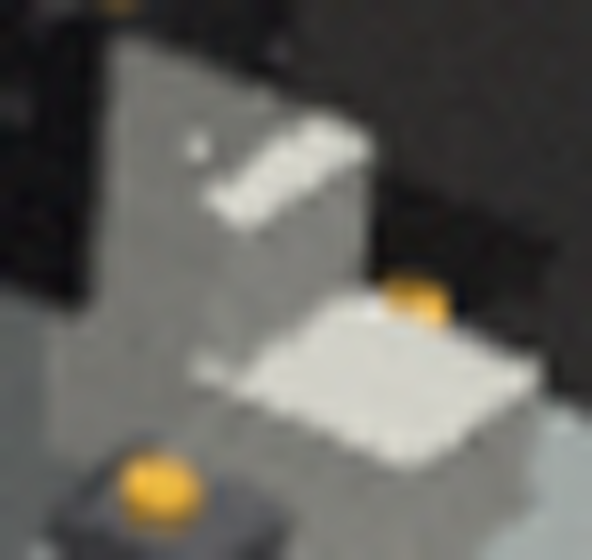

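```bash
python3 - <<'E'
from h2 import *
c=load("scene7.npz");ig=cv2.dilate(orange(c),np.ones((3,3),np.uint8))>0
a=np.radians(-14.3);u=np.array([np.cos(a),np.sin(a)]);v=np.array([-u[1],u[0]])
print("px per mm u,v",[(proj(c,np.array([[*(np.array([.570,.1838])+.001*d),.045]]))-proj(c,np.array([[.570,.1838,.045]])))[0] for d in(u,v)])
def mk(p):
    l=np.array([.570,.1838])+p[0]*u+p[1]*v; t=l+(p[2]-.035)*u+p[3]*v
    return [(*l,a,.017,.045,.07,.036),(*t,a,.045,.073,.07,.036)]
for win in((374,180,30,18),(374,178,28,20),(376,180,26,16)):
  for s in(1,-1):
    x,f=refine([(c,win,ig)],mk,[0,0,0,0],[.002*s]*4);print(win,x*1000,f)
E
```

```text
px per mm u,v [array([0.3259, 0.1443]), array([ 0.2294, -0.1587])]
(374, 180, 30, 18) [ 1.3504  0.5249 -3.3366  1.4303] 389.8835883979504
(374, 180, 30, 18) [ 1.6402  0.1772 -3.764   1.7217] 390.7561396559503
(374, 178, 28, 20) [ 5.057   0.5356 -6.7747  1.7621] 248.25237128134555
(374, 178, 28, 20) [ 4.8754  0.8473 -6.6206  1.5714] 248.17930380784708
(376, 180, 26, 16) [ 1.5871  0.8067 -3.329   1.9694] 244.45014747784083
(376, 180, 26, 16) [ 1.6175  0.7745 -3.6128  1.5316] 244.07426561785041
```

The relative fit puts the upper block about 1.6 mm too far to +v (tool −z). I'll slide 25 mm outward in contact while correcting that.

>>> {"op": "play_rows", "data": {"deltas": [255, -1, 0, 0, 0, 255, -2, 0, 0.2, 0, 255, -3, 0, 0.3, 0, 255, -4, 0, 0.3, 0, 255, -4, 0, 0.3, 0, 255, -4, 0, 0.3, 0, 255, -4, 0, 0.1, 0, 255, -2, 0, 0, 0, 255, -1, 0, 0, 0, 255, 0, 0, 0, 0]}}

```text
time_s: 10.55
tcp_pos: [0.559, 0.1852, 0.0489]
ee_rot: [[-0.969, -0.001, -0.247], [0.247, 0.0, -0.969], [0.001, -1.0, -0.0]]
wrist_force: [-4.6, 1.2, 2.8]
gripper_width: 0.409
```

```bash
python3 to.py .570 .1838 .049 -14.3; python3 - <<'E'
from station import r, eyes
import cv2,numpy as np
for n in("scene","top"):
    c=eyes.capture(n); cv2.imwrite(f"pics/{n}8.png",c["img"]); np.savez(f"{n}8.npz",**c)
b=cv2.imread("pics/scene8.png")[155:205,365:410]
cv2.imwrite("pics/c8.png",cv2.resize(b,None,fx=12,fy=12,interpolation=2))
E
```

```text
t 10.55 tcp [0.559  0.1852 0.0489] j [ 34.056   28.6971 -16.7728  -0.0408 -44.5546  41.6702] w 0.4085585407171708 F [-4.6436  1.2169  2.779 ]
tool d mm [-10.971   -0.1286  -1.3857]
tool z ang -104.30294384444518 roll rad about tool y -5.137977823500898e-05 ydir [-0.0006  0.0002 -1.    ]
```

View pics/c8.png

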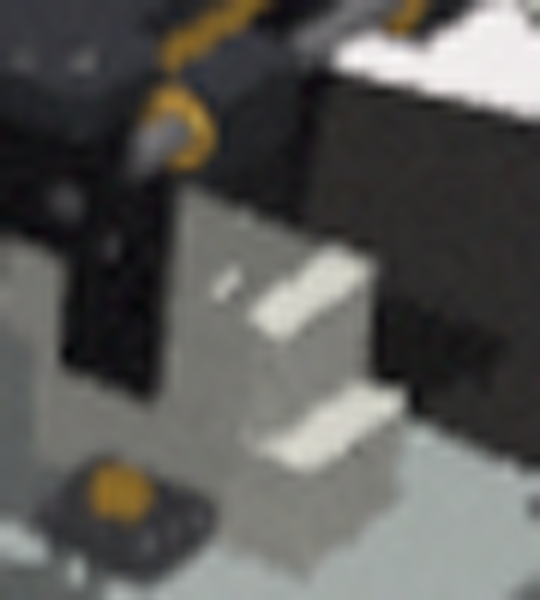

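```bash
cat > rel.py <<'E'
from h2 import *
import sys
c=load(sys.argv[1]);g=float(sys.argv[2])/1000
ig=cv2.dilate(orange(c),np.ones((3,3),np.uint8))>0
a=np.radians(-14.3);u=np.array([np.cos(a),np.sin(a)]);v=np.array([-u[1],u[0]])
# plate (14 high) + lower + upper; ignore gripper zone & upper top face (mixed light)
def mk(p):
    l=np.array([.570,.1838])+p[0]*u+p[1]*v; t=l+(p[2]+g)*u+p[3]*v
    return [(.5702,.1838,a,.003,.017,.14,.10),(*l,a,.017,.045,.07,.036),(*t,a,.045,.073,.07,.036)]
t0=mk([0,0,0,0])[2]
m=np.zeros((400,640),np.uint8);q=proj(c,rect(t0[0],t0[1],a,.074,.072,.040))
cv2.fillConvexPoly(m,np.round(q).astype(np.int32),1);ig|=m>0
# clamp on camera side
ctr=np.array([.570,.1838])-.031*v;P=np.vstack([rect(*ctr,a,.017,.034,.032),rect(*ctr,a,.036,.034,.032)])
cv2.fillConvexPoly(ig2:=np.zeros((400,640),np.uint8),np.round(cv2.convexHull(proj(c,P).astype(np.float32))[:,0]).astype(np.int32),1);ig|=ig2>0
for win in((383,176,22,26),(384,178,20,24),(382,180,24,20),(384,176,18,20)):
  for s in(1,-1):
    x,f=refine([(c,win,ig)],mk,[0,0,0,0],[.002*s]*4);print(win,x*1000,"rel u %.2f v %.2f"%((x[2]+g)*1000,x[3]*1000),f)
E
python3 rel.py scene8.npz -12
```

```text
(383, 176, 22, 26) [-0.5778  0.3819  0.2406  0.7748] rel u -11.76 v 0.77 46.72399964854959
(383, 176, 22, 26) [-0.6834  0.5144  0.3784  0.496 ] rel u -11.62 v 0.50 46.844778166517685
(384, 178, 20, 24) [-0.5203  0.3769  0.0243  1.1127] rel u -11.98 v 1.11 44.12569713301304
(384, 178, 20, 24) [-0.6129  0.5704  0.3008  0.6637] rel u -11.70 v 0.66 43.84172197851225
(382, 180, 24, 20) [-0.4699  0.3055  0.2965  0.7197] rel u -11.70 v 0.72 45.30122694646797
(382, 180, 24, 20) [-0.645   0.5832  0.4215  0.6255] rel u -11.58 v 0.63 45.53660669990716
(384, 176, 18, 20) [-0.3027  0.2332 -0.054   1.0946] rel u -12.05 v 1.09 51.74172773322486
(384, 176, 18, 20) [-0.4579  0.2718  0.1817  0.9435] rel u -11.82 v 0.94 51.86415924443114
```

View pics/top8.png

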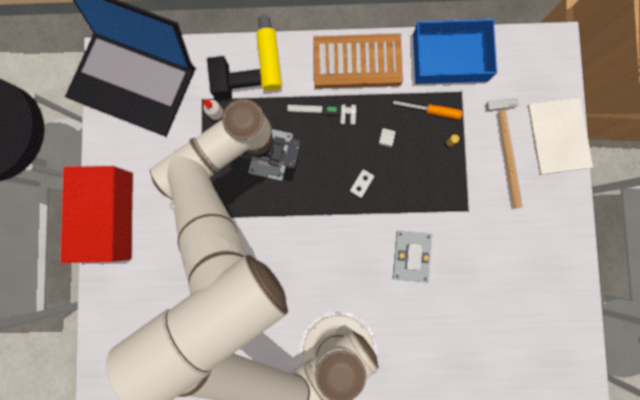

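The fit gives 11.8 mm still to slide and about 0.8 mm of side offset. Continuing the slide.

>>> {"op": "play_rows", "data": {"deltas": [255, -1, 0, 0, 0, 255, -2, 0, 0.2, 0, 255, -2, 0, 0.3, 0, 255, -2, 0, 0.2, 0, 255, -2, 0, 0, 0, 255, -1, 0, 0, 0, 255, -1, 0, 0, 0, 255, 0, 0, 0, 0, 255, 0, 0, 0, 0, 255, 0, 0, 0, 0]}}

```text
time_s: 11.65
tcp_pos: [0.5694, 0.1817, 0.0489]
ee_rot: [[-0.969, -0.001, -0.247], [0.247, 0.0, -0.969], [0.001, -1.0, 0.0]]
wrist_force: [-5.1, 1.3, 3.0]
gripper_width: 0.411
```

```bash
python3 to.py .570 .1838 .049 -14.3; python3 - <<'E'
from station import r, eyes
import cv2,numpy as np
for n in("scene",):
    c=eyes.capture(n); cv2.imwrite(f"pics/{n}9.png",c["img"]); np.savez(f"{n}9.npz",**c)
b=cv2.imread("pics/scene9.png")[155:205,365:410]
cv2.imwrite("pics/c9.png",cv2.resize(b,None,fx=12,fy=12,interpolation=2))
E
python3 rel.py scene9.npz -1
```

```text
t 11.65 tcp [0.5694 0.1817 0.0489] j [ 33.1939  29.3797 -15.462   -0.0399 -45.1892  42.5372] w 0.411446402304582 F [-5.1442  1.2716  3.0089]
tool d mm [-0.0792 -0.1266 -2.1533]
tool z ang -104.29707015298955 roll rad about tool y 5.113547691205288e-05 ydir [-0.0007  0.0001 -1.    ]
(383, 176, 22, 26) [-1.0052  1.0755  0.7345 -0.6186] rel u -0.27 v -0.62 55.84754035179417
(383, 176, 22, 26) [-0.9869  1.3672  0.5291 -0.7251] rel u -0.47 v -0.73 56.5145614729102
(384, 178, 20, 24) [-1.6745  2.7524 -0.9369  1.4541] rel u -1.94 v 1.45 50.91440223809277
(384, 178, 20, 24) [-1.59    2.7088 -0.9703  1.5562] rel u -1.97 v 1.56 50.78953042090425
(382, 180, 24, 20) [-1.6064  2.7228 -0.2123  0.4478] rel u -1.21 v 0.45 71.05231807513223
(382, 180, 24, 20) [-1.6213  2.7547 -0.2738  0.605 ] rel u -1.27 v 0.61 70.99381306539695
(384, 176, 18, 20) [-0.3972  0.2186  0.3609  0.1817] rel u -0.64 v 0.18 61.69066353857246
(384, 176, 18, 20) [-0.6827  0.6323  0.5566 -0.2128] rel u -0.44 v -0.21 62.6409718594034
```

View pics/c9.png

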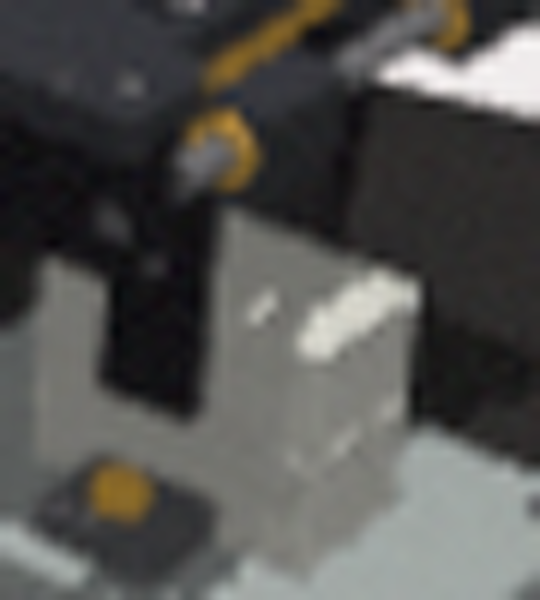

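```bash
python3 - <<'E'
import cv2,numpy as np
im=cv2.imread("pics/scene9.png").mean(2)
print(im[184:197,387:401].astype(int))
for name in("scene8","scene9"):
    im=cv2.imread(f"pics/{name}.png").mean(2)
    for x in range(388,398):
        col=im[183:197,x]; print(name,x,round(np.clip(col-126,0,90).sum()/79/.3695,2))
E
```

```text
[[115 116 130 171 188 180 121 126 120 123 124 113  52  28]
 [115 114 118 128 131 123 121 124 125 121 124 114  46  28]
 [114 115 120 125 132 127 122 123 124 123 124 112  43  28]
 [117 117 124 125 129 127 127 124 123 124 124 118  26  27]
 [119 119 125 127 130 126 125 125 124 131 145 128  30  33]
 [116 120 126 127 131 124 126 125 126 139 152 115  38  34]
 [115 120 127 127 130 125 127 139 127 133 121 105  71  84]
 [116 120 125 126 129 132 148 144 123 125 121 117 127 142]
 [119 125 133 124 125 140 154 116 122 124 124 135 162 163]
 [117 125 143 130 131 133 125 123 118 127 131 151 164 163]
 [118 120 124 133 131 120 125 126 123 121 133 155 163 162]
 [117 120 115 120 128 127 126 124 123 123 131 148 163 162]
 [115 114 115 126 127 127 123 125 124 123 127 145 163 163]]
scene8 388 6.84
scene8 389 9.0
scene8 390 11.67
scene8 391 13.35
scene8 392 12.89
scene8 393 13.01
scene8 394 11.8
scene8 395 9.54
scene8 396 6.54
scene8 397 4.85
scene9 388 0.0
scene9 389 1.52
scene9 390 4.76
scene9 391 6.57
scene9 392 5.84
scene9 393 3.49
scene9 394 1.53
scene9 395 0.06
scene9 396 0.94
scene9 397 2.23
```

Only a thin bright strip of roughly 1 mm remains. The final slide is 1 mm.

>>> {"op": "play_rows", "data": {"deltas": [255, -0.3, 0, 0, 0, 255, -0.4, 0, 0, 0, 255, -0.3, 0, 0, 0, 255, 0, 0, 0, 0, 255, 0, 0, 0, 0, 255, 0, 0, 0, 0, 255, 0, 0, 0, 0, 255, 0, 0, 0, 0, 255, 0, 0, 0, 0, 255, 0, 0, 0, 0]}}

```text
time_s: 12.7
tcp_pos: [0.5702, 0.1815, 0.0489]
ee_rot: [[-0.969, -0.001, -0.247], [0.247, 0.0, -0.969], [0.001, -1.0, 0.0]]
wrist_force: [-5.7, 0.9, 3.1]
gripper_width: 0.411
```

```bash
python3 to.py .570 .1838 .049 -14.3; python3 - <<'E'
from station import r, eyes
import cv2,numpy as np
for n in("scene",):
    c=eyes.capture(n); cv2.imwrite(f"pics/{n}10.png",c["img"]); np.savez(f"{n}10.npz",**c)
print(c["img"].mean(2)[184:197,387:401].astype(int))
b=cv2.imread("pics/scene10.png")[155:205,365:410]
cv2.imwrite("pics/c10.png",cv2.resize(b,None,fx=12,fy=12,interpolation=2))
E
```

```text
t 12.7 tcp [0.5702 0.1815 0.0489] j [ 33.129   29.4402 -15.3411  -0.0499 -45.2623  42.6113] w 0.4105338567855127 F [-5.7093  0.8633  3.1068]
tool d mm [ 0.7551 -0.1233 -2.1527]
tool z ang -104.29477991526139 roll rad about tool y 9.110766592185823e-05 ydir [-0.001   0.0001 -1.    ]
[[116 117 118 138 187 178 138 125 124 121 124 121  91  25]
 [114 114 117 122 125 127 120 127 125 124 121 119  87  28]
 [114 114 117 125 124 128 127 122 125 124 121 113  60  27]
 [117 114 118 123 125 124 126 125 124 124 123 110  47  25]
 [118 117 117 127 127 125 127 125 124 126 123 104  39  28]
 [118 116 121 128 128 125 126 125 128 128 117 100  33  24]
 [117 118 121 128 130 125 124 126 129 134 111 105  72  83]
 [118 121 126 129 132 128 128 117 123 123 115 106 106 141]
 [122 126 135 124 131 127 129 108 112 121 123 122 132 163]
 [117 126 142 124 129 121 116 122 117 117 130 150 163 163]
 [115 120 121 123 126 116 116 126 120 118 132 155 164 163]
 [117 120 118 122 125 124 118 125 124 123 130 148 163 164]
 [113 115 119 123 124 127 124 124 123 122 128 146 163 162]]
```

View pics/c10.png

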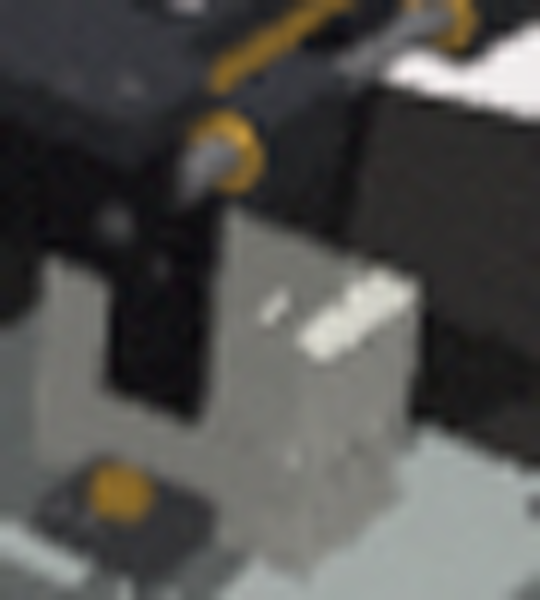

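```bash
python3 - <<'E'
from h import *
c=load("scene10.npz");g=c["img"].mean(2)
print(g[174:202,364:373].astype(int))
print(g[184:206,394:402].astype(int))
a=np.radians(-14.3)
for x,y in((.570,.1838),(.5705,.1845)):
  for z in(.073,.045,.017): print(z,proj(c,rect(x,y,a,z)).round(2).tolist())
E
```

```text
[[ 22  19  20  20  18  21  19  18  22]
 [ 29  25  20  23  17  14  15  13  19]
 [ 28  27  26  26  40  67  41  26  20]
 [ 20  28  26  23  63 110  85  73  54]
 [ 26  26  26  31  67 117 113 111  96]
 [ 23  27  26  31  68 114 115 114 112]
 [ 27  26  27  46  86 115 117 113 115]
 [ 24  30  49  78 103 114 116 114 114]
 [ 42  68  79  94 105 115 114 113 115]
 [ 75  93  91  91 103 112 115 114 113]
 [ 92  91  92  96 109 115 112 114 109]
 [ 91  91  92  95 110 115 113 114 109]
 [ 93  90  92  97 114 116 113 116 107]
 [ 92  93  92  98 119 113 114 115 110]
 [ 92  94  94  99 119 114 115 114 113]
 [ 92  93  91  97 116 114 114 114 112]
 [ 91  91  91  95 114 113 115 116 115]
 [ 92  90  91  97 113 115 114 114 114]
 [ 93  91  95  98 109 113 115 116 107]
 [ 92  93  91  94 103 106 106  99  81]
 [ 93  92  93  94  91  90  87  68  61]
 [ 93  92  91  90  91  78  64  53  66]
 [ 93  91  93  89  76  62  65  52  69]
 [120  93  92  88  68  70  72  57  73]
 [159 128 119  86  60  57  56  64  75]
 [169 169 159 121  90  56  56  56  57]
 [148 159 167 165 142 112  87  57  55]
 [107 129 146 156 168 162 143 111  89]]
[[125 1
[... 530 characters left out ...]
6 165 163 162 163 164]
 [151 165 163 165 165 164 163 164]
 [164 166 164 167 165 165 165 163]
 [165 165 165 164 165 166 166 165]
 [164 164 164 165 165 167 165 164]
 [164 165 166 166 166 166 165 164]
 [165 163 165 165 166 165 166 164]]
0.073 [[399.74, 178.48], [391.47, 184.29], [368.23, 174.18], [376.67, 168.76]]
0.045 [[398.57, 187.96], [390.39, 193.87], [367.5, 183.58], [375.84, 178.05]]
0.017 [[397.42, 197.18], [389.34, 203.19], [366.79, 192.73], [375.03, 187.1]]
0.073 [[400.03, 178.39], [391.77, 184.2], [368.52, 174.1], [376.95, 168.68]]
0.045 [[398.85, 187.87], [390.68, 193.79], [367.79, 183.5], [376.12, 177.98]]
0.017 [[397.7, 197.09], [389.62, 203.1], [367.08, 192.64], [375.31, 187.03]]
```

Edge measurements at both ends put the upper block within about 0.3 mm of the lower one (du≈0.2, dv≈0.3 mm). I'll open gently and then rise straight up.

>>> {"op": "play_rows", "data": {"deltas": [140, 0, 0, 0, 0, 125, 0, 0, 0, 0, 110, 0, 0, 0, 0, 100, 0, 0, 0, 0, 90, 0, 0, 0, 0, 80, 0, 0, 0, 0, 80, 0, 0, 0, 0, 80, 0, -3, 0, 0, 80, 0, -8, 0, 0, 80, 0, -15, 0, 0]}}

```text
time_s: 13.75
tcp_pos: [0.5703, 0.1809, 0.0742]
ee_rot: [[-0.969, -0.002, -0.247], [0.247, -0.001, -0.969], [0.001, -1.0, 0.001]]
wrist_force: [0.6, -1.0, 0.7]
gripper_width: 0.685
```

```bash
python3 to.py .570 .1838 .049 -14.3; python3 - <<'E'
from station import r, eyes
import cv2,numpy as np
for n in("scene",):
    c=eyes.capture(n); cv2.imwrite(f"pics/{n}11.png",c["img"]); np.savez(f"{n}11.npz",**c)
b=cv2.imread("pics/scene11.png")[145:210,350:415]
cv2.imwrite("pics/c11.png",cv2.resize(b,None,fx=9,fy=9,interpolation=2))
E
```

```text
t 13.75 tcp [0.5703 0.1809 0.0742] j [ 33.0847  27.6463 -14.0098  -0.0076 -48.4639  42.6037] w 0.6853086384151694 F [ 0.589  -0.9544  0.6519]
tool d mm [ 1.0079 25.1727 -2.7687]
tool z ang -104.31661720985305 roll rad about tool y -0.000290025024430607 ydir [-0.0018 -0.0011 -1.    ]
```

View pics/c11.png

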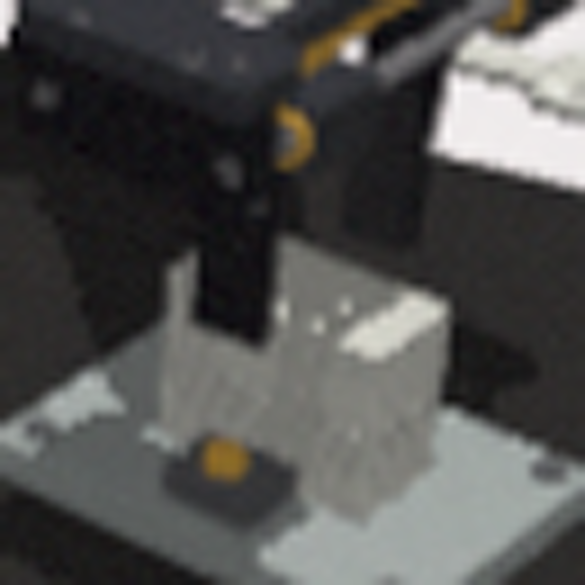

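Released cleanly. I'll rise and retreat toward the robot and left so both cameras can see the stack.

>>> {"op": "play_rows", "data": {"deltas": [80, 0, -15, 0, 0, 80, 0, -30, 0, 0, 80, 0, -40, 0, 0, 80, 0, -40, 0, 0, 80, 10, -10, -20, 0, 80, 15, 0, -40, 0, 80, 15, 0, -45, 0, 80, 15, 0, -45, 0, 80, 15, 0, -40, 0, 80, 5, 0, -20, 0]}}

```text
time_s: 14.8
tcp_pos: [0.5492, 0.4068, 0.2093]
ee_rot: [[-0.97, 0.0, -0.244], [0.244, 0.001, -0.97], [-0.0, -1.0, -0.001]]
wrist_force: [0.7, -0.9, 0.1]
gripper_width: 0.685
```

```bash
python3 - <<'E'
from station import r, eyes
import cv2,numpy as np
for n in("scene","top"):
    c=eyes.capture(n); cv2.imwrite(f"pics/{n}12.png",c["img"]); np.savez(f"{n}12.npz",**c)
b=cv2.imread("pics/scene12.png")[155:215,350:420];a=cv2.imread("pics/top12.png")[120:180,240:300]
cv2.imwrite("pics/c12.png",np.hstack([cv2.resize(x,None,fx=6,fy=6,interpolation=2) for x in (a,b)]))
E
```

```text
(no output)
```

View pics/c12.png

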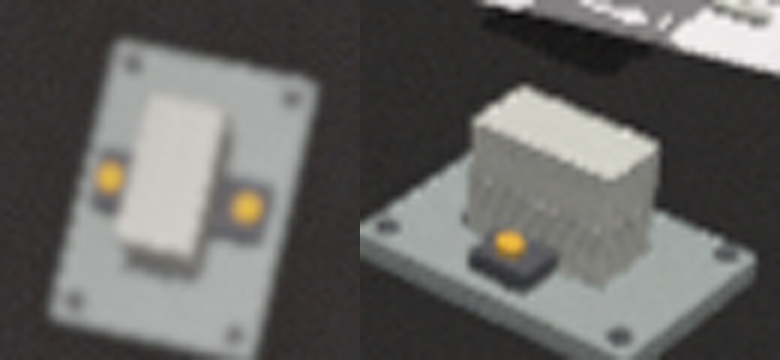

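View pics/top12.png

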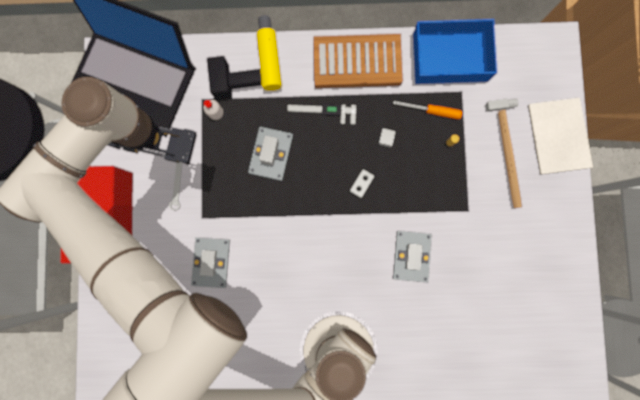

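```bash
cat > f3.py <<'E'
from h2 import *
import sys
n=sys.argv[1]
a=np.radians(-14.3);u=np.array([np.cos(a),np.sin(a)]);v=np.array([-u[1],u[0]])
def cmask(c):
    m=np.zeros((400,640),np.uint8)
    for s,(z0) in((1,0),(-1,0)):
        o=cv2.dilate(orange(c),np.ones((3,3),np.uint8))
        ctr=np.array([.5702,.1838])+s*.033*v
        P=np.vstack([rect(*ctr,a,.017,.032,.026),rect(*ctr,a,.034,.032,.026)])
        t=m.copy();cv2.fillConvexPoly(m,np.round(cv2.convexHull(proj(c,P).astype(np.float32))[:,0]).astype(np.int32),1);m|=o
    # keep face of upper block
    return m
def base(c,win):
    mk=lambda p:[(p[0],p[1],p[2],.003,.017,.14,.10),(p[0],p[1],p[2],.017,.045,.07,.036)]
    return mk
for nm,win in(("top",(245,120,52,64)),("scene",(344,158,78,62))):
    c0=load(nm+"0.npz");c=load(f"{nm}{n}.npz")
    m=cmask(c)>0
    P,f=refine([(c0,win,cmask(c0)>0)],lambda p:[(p[0],p[1],p[2],.003,.017,.14,.10),(p[0],p[1],p[2],.017,.045,.07,.036)],[.570,.1838,a],[.002,.002,.02])
    Q,f0=refine([(c0,win,cmask(c0)>0)],lambda p:[(P[0],P[1],P[2],.003,.017,.14,.10),(p[0],p[1],p[2],.017,.045,.07,.036)],P,[.002,.002,.02])
    # stack: upper with lower fixed at plate pose
    for s in(1,-1):
        X,f=refine([(c,win,m)],lambda p:[(P[0],P[1],P[2],.003,.017,.14,.10),(P[0],P[1],P[2],.017,.045,.07,.036),(p[0],p[1],p[2],.045,.073,.07,.036)],P,[.002*s,.002*s,.02*s])
        d=X[:2]-P[:2];e=X[:2]-Q[:2]
        print(nm,"plate",P,"low",Q,"up",X,"d u,v mm vs plate",d@u*1e3,d@v*1e3,"vs low",e@u*1e3,e@v*1e3,"yaw",np.degrees(X[2]-P[2]),f)
E
python3 f3.py 12
```

```text
top plate [ 0.5706  0.1837 -0.2508] low [ 0.5693  0.1838 -0.2513] up [ 0.5708  0.1818 -0.2473] d u,v mm vs plate 0.6838099774778943 -1.768679672898329 vs low 1.9838322192650233 -1.6243270610418594 yaw 0.20198855244379768 58.50123010828062
top plate [ 0.5706  0.1837 -0.2508] low [ 0.5693  0.1838 -0.2513] up [ 0.5709  0.1818 -0.2473] d u,v mm vs plate 0.7569948310500503 -1.6946467674139172 vs low 2.057017072837179 -1.5502941555574477 yaw 0.2006287718473374 58.49170415223398
scene plate [ 0.5698  0.184  -0.25  ] low [ 0.5698  0.1843 -0.254 ] up [ 0.5702  0.1832 -0.2398] d u,v mm vs plate 0.5871550193307049 -0.6606177413390919 vs low 0.6768601660280273 -0.8939429081593019 yaw 0.5880490865630068 189.8430800255049
scene plate [ 0.5698  0.184  -0.25  ] low [ 0.5698  0.1843 -0.254 ] up [ 0.5702  0.1832 -0.241 ] d u,v mm vs plate 0.5887617410428014 -0.7119397725987405 vs low 0.6784668877401239 -0.9452649394189505 yaw 0.5181653578312261 189.7922337405087
```

```bash
python3 - <<'E'
from h import *
a=np.radians(-14.3)
c=load("scene12.npz");x0,y0,w,h,k=362,162,42,46,13
im=cv2.resize(c["img"][y0:y0+h,x0:x0+w],None,fx=k,fy=k,interpolation=2)
im=cv2.convertScaleAbs(im,alpha=2.2,beta=-150);cv2.imwrite("pics/c12b.png",im)
g=c["img"].mean(2)
print(g[174:202,364:374].astype(int));print(g[176:200,392:402].astype(int))
E
```

```text
[[ 41  43  42  44  68 130 177 204 204 205]
 [ 44  41  44  42  88 168 188 190 206 207]
 [ 44  43  45  44  77 132 125 149 184 188]
 [ 44  45  45  45  74 125 121 120 126 140]
 [ 46  43  45  45  76 124 120 127 123 122]
 [ 45  43  43  47  78 123 125 124 122 120]
 [ 44  41  47  75 118 126 124 122 124 123]
 [ 44  52  85 128 152 123 124 125 128 123]
 [ 76 121 141 159 135 124 123 124 126 123]
 [133 170 166 158 131 120 122 123 124 126]
 [165 167 166 157 124 117 124 128 121 122]
 [167 167 167 160 127 114 121 135 117 120]
 [167 168 167 159 124 117 120 113 119 122]
 [167 170 170 160 124 119 119 113 119 118]
 [166 169 168 157 126 122 114 117 122 114]
 [165 166 164 150 125 122 115 118 119 114]
 [165 165 157 124 123 120 121 124 115 115]
 [167 166 151  99 120 119 123 123 117 118]
 [165 164 158 127 123 122 121 122 113 117]
 [167 165 166 161 143 126 121 109 105 115]
 [166 166 165 166 164 145 121  94 111 149]
 [167 165 167 165 156 142 112  94 113 150]
 [166 166 167 161 123  91  90  93  98 113]
 [165 166 167 154  94  71  81  85  94  97]
 [167 170 168 152  71  56  57  61  78  85]
 [168 168 168 158  91  56
[... 437 characters left out ...]
94  45  44]
 [179 139 128 124 123 125 122  95  42  44]
 [125 121 127 126 123 123 118  93  44  44]
 [128 128 125 125 123 122 113  73  44  43]
 [126 128 125 125 124 121 112  59  44  43]
 [126 127 127 124 126 120 105  53  43  42]
 [123 127 126 127 129 119 108  60  41  44]
 [124 123 125 128 133 117 131 124 115  77]
 [127 128 116 124 125 120 138 165 170 134]
 [129 128 110 114 125 125 139 163 162 162]
 [121 117 122 117 124 130 151 160 163 163]
 [118 118 123 122 123 131 155 164 163 165]
 [125 120 125 123 123 129 147 161 162 163]
 [126 123 124 126 122 128 145 164 161 162]
 [126 124 124 126 136 144 165 164 162 164]
 [127 127 124 137 157 165 164 163 162 164]
 [124 129 133 155 165 166 164 163 161 163]]
```

View pics/c12b.png

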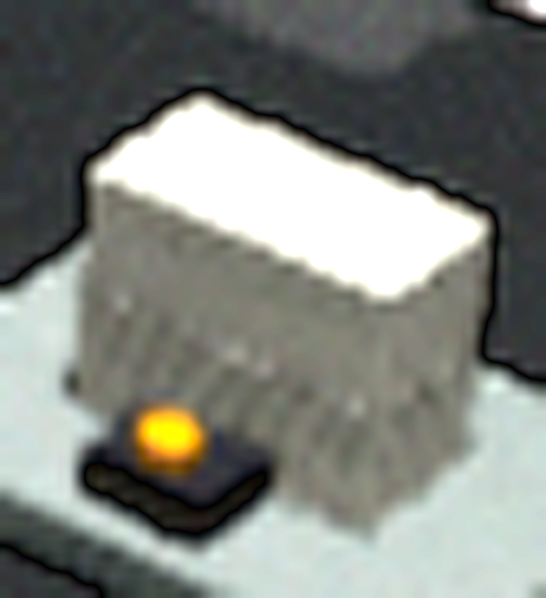

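In scene12 the side edges of the two blocks run continuous: upper left edge at column 368.1, lower at 367.3, right edge 399.1 against 397.7. After removing perspective lean, that leaves du≈+0.5 mm and dv≈0. No ledge or strip is visible. The arm is clear and the bystanders haven't moved, so I'm handing in.

```bash
python3 - <<'E'
from station import r
print(r.finish_job()); s=r.sense(); print(s["time_s"],s["wrist_force"])
E
```

```text
the job is handed in; nothing more can be done
None
the job is handed in; nothing more can be done
```

The long plain block is now on the clamped block in the holder on the mat, flush to within about 0.5 mm by my best measurement, and I handed the job in at about 15 s.

I set it down with about 35 mm overhanging the robot-side end. I then slid it outward in three moves (25, 11 and 1 mm), keeping it in contact with a light press of about 3 N, before opening the gripper and moving clear.

**Checks that agreed:** In the scene camera the end and side edges of the two blocks line up. I measured about 0.5 mm offset along the length and about 0 across the width. No strip of the lower face shows. The short block and the drilled block look unmoved in the last top view.

**Check that disagreed:** An automatic box fit put the block 0.7 mm (scene camera) to 1.7 mm (top camera) off sideways, with up to 0.6° of yaw. I trusted the edge comparison because that same fit was off by up to 1.3 mm on the fixed block in the top view, and the top picture is blurry.

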